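# Clamp a turning blank in the quick-clamp jig

## Robot

A 6-joint arm with a two-finger parallel gripper is mounted at the origin on the work surface. World frame = base frame: x ahead of the robot, y to its left, z up, the work surface at z = 0. Lengths are in mm, angles in rad, forces in N, time in s.
With the tool pointing down it reaches from about 300 to 825 mm from the base axis. Payload 5.4 kg.
Tool frame: the origin (TCP) lies at the very end of the fingers, on their centre line; the grasp point (between the pads) lies 19 mm behind it (tcp_to_grasp is the distance from the TCP to the grasp point, in mm); z points along the fingers, x is the direction in which the jaws open and shut, and the axes are right-handed (so a half turn about z gives the same grasp; the last joint's range is limited). The gripper opens to 92 mm and grips with 3 to 60 N. Pads are 20 mm wide; open, the fingers measure 128 mm over their backs; the gripper's body (75 mm by 189 mm) begins 69 mm behind the grasp point.
Start: joints at [-1.326, 0.158, 1.597, -0, 1.386, -0.21], TCP at [252.563, -516.544, 214.601] pointing down, gripper open.
Joint ranges: [-2.91, 2.91], [-0.94, 2.29], [0.18, 2.7], [-1.29, 4.43], [0.17, 2.64], [-3, 3]. Speed limits (rad/s): [2.57, 2.57, 3.14, 3.14, 3.14, 3.14].

## Interface

Orientations are given as a unit quaternion [w, x, y, z].
In Python, from workcell import state, snapshot, sign_off, tcp_to_grasp gives the robot as it stands.
- The arm moves only by the tool move_arm, never from a script. Its arguments are lists of equal length, an entry for each row: "claw": the opening, from 0 (shut) to 1 (fully open); "translation": the shift along the tool's x, y, z in m, a list of three; "twist": the turn, a rotation vector about the tool's x, y, z in rad, a list of three. A call has 1 to 8 rows; each row shifts and turns the commanded pose from where the row before left it, along the tool's axes as they then stand; what a row does not reach is not made up. A row lasts 1/10 s, in which the tool goes at most 50 mm and 8.59 degrees, less where a joint would pass 70% of its speed; a pose out of reach is approached as far as the arm can. A call is refused whole if a number of a shift passes 0.05 or a number of a turn 0.15, either way. A call with a gripper value outside its range is refused whole. The fingers move at their own pace and stop on an object; "squeeze" is the grip in N (left out, the last holds). Time passes only in rows, so rows that do not move let the fingers close. It gives the time, the measured TCP pose, the force and the opening at its end, in the units of the state.
- state(): the state, without advancing time (a new reading comes with each control period).
- snapshot(name): name is "scene" or "side" or "wrist"; returns a dict with "frame" (420x560x3 uint8, red, green, blue), "mtx" (3x3 intrinsics, pixels), "D" ([k1, k2, p1, p2, k3] as OpenCV has them; the pictures are not rectified), "origin" and "attitude" of the camera in the world; the wrist camera has in their place "T_tool_cam" (4x4, takes a point from camera to tool coordinates, whose origin is the TCP and whose axes are the tool frame's). Camera axes: x right, y down, z forward; pixel columns grow to the right and rows downward; lengths in mm; the calibration is good to about 2 mm. A picture is of the moment at which its call begins: read the wrist's pose just before it. There is no depth.
- sign_off(): hands the job in, once; it reports no verdict.
The state is a dict: "clock": time; "q": joint angles; "dq": joint speeds; "effort": joint torques, N m; "position": TCP position; "orientation": TCP orientation; "force": force on the tool from outside, world axes, zero at the start; "wrist_torque": the same for the moment, N m; "grip_width": opening from 0.0 (shut) to 1.0 (fully open).
Only numpy, scipy, OpenCV 4.12 (cv2) and the standard library are available. Lean on these libraries where they do the work, as an engineer would, in place of code of your own. Each camera call takes 0.05 s, during which the arm holds its last target.

## Task

Take the pale square wooden blank, lay it flat in the cradle of the green clamping jig and push it endways into the headstock until you feel the sprung spur hidden inside, pressing it firmly home against that spring (about 12 N, for half a second) before letting go. Then push the red-handled lever over its centre towards the blank so that it snaps over and holds the blank against the spur by itself, and leave it so. Be gentle: never press the blank onto the spur with more than 15 N nor push the lever with more than 14 N, and leave the dark blank and the sanding block where they are.

Things in the scene. Friction and masses are not known exactly. Their poses are not given: they have to be found in the camera images.
- blank: the pale (maple) square turning blank, loose, 140 x 30 x 30 mm, about 85 g, lying on the bench. Origin: centre of its underside; x along its length, z up. Both ends are alike.
- walnut: a dark brown blank of the same size (140 x 30 x 30 mm), a bystander to leave alone. Origin: centre of its underside, x along its length.
- sander: a cork sanding block 112 x 62 x 32 mm, a bystander to leave alone. Origin: centre of its underside, x along its length. Blank, dark blank and sanding block lie side by side, in any order.
- jig: the green clamping jig, fixed to the bench, 280 x 90 mm in plan. Origin: underside, on its centre line; +x runs along the cradle to the headstock, y across it, z up. Grey slippery (friction 0.05) cradle floor 45 mm above the bench, x = -90 to 50 mm; on it two aluminium rails, 35 mm apart inside, 8 mm wide, tops 51 mm above the bench, x = -75 to 50 mm. The lever stands at the -x end.
- cradle_load (a point): point on the cradle floor (jig x = -26 mm, 45 mm above the bench), axes as the jig's: with its centre here the blank can be lowered from above, 8 mm clear of the headstock and 8 mm clear of the rubber nose of the open lever. A gripped blank rubs a little as it slides: the spur gets 1 to 3 N less than the hand pushes.
- headstock: the green hollow box at the jig's +x end; origin and axes as the jig's. It spans x = 52 to 135 mm, y = +-40 mm, top 100 mm above the bench (steel button on it to 106). Hidden inside, on the blank's axis, sits a sprung steel spur: 6 N/mm, no preload, 10 mm travel. Let go, the blank is pushed back to about where it first touched.
- mouth (a point): centre of the headstock's opening (44 mm wide, up to 86 mm above the bench) in its -x face, at jig x = 52 mm, 60 mm above the bench. The spur's free tip lies 12 to 30 mm inside it, set for some former job and not measured: so the blank's centre is between jig x = -6 and +12 mm when it first touches the spur; the resistance then grows by 6 N per mm.
- lever (a joint): over-centre lever's angle (rad): 0 open, leaning 0.45 from upright away from the headstock; 0.45 upright = centre; more = towards the headstock. A 1 N m/rad spring drives it off the centre both ways: 4 to 8 N on the handle starts it, falling to 0 at the centre; beyond it snaps over by itself till it meets the blank's tail, at 0.55 to 1.05. No blank: 1.2.
- lever_pivot (a point): the lever's hinge axis, across the jig, 16 mm above the bench, at jig x = -100 mm; axes as the jig's. The rubber nose, 50 mm above it on the lever, presses the blank's tail with 3 to 14 N once snapped over; pushing the handle on from there adds over twice that push to the force on the blank.
- lever_handle (a point): middle of the lever's red crossbar, 62 mm long across the jig, 18 mm thick, 120 mm from the pivot: about 124 mm above the bench when open, 136 mm at the centre. Push its side away from the headstock; the stem below is a flat bar 22 mm wide and 10 mm thick.
Mind the look-alikes: they are no part of the job. Several things look just like the blank: the one meant starts nearest to the robot's base.

How it is judged (in metres and radians):
On the way, in this order (a step that is already met when the one before it is completed fails the run):
1. the blank lies in the cradle and is pressed home on the spur with more than 7 N for 0.25 s while the lever is still open (contact force between blank and headstock above 7 N and x of blank in the frame of jig above -0.01 m and z of blank in the frame of jig below 0.049 m and value of joint lever below 0.3 rad), for 0.25 s.
2. the lever has snapped over its centre and the robot is off it (value of joint lever above 0.5 rad and contact force between each of the arm, the fingers and jig below 0.3 N), for 0.2 s.
At the end, for the whole second after the job is handed in: The lever stands past its centre (between 0.5 and 1.15 rad) and by itself holds the resting blank on the spur with more than 1 N; the blank lies flat on the cradle floor between the rails (within 5 mm across, 4 mm in height, 0.07 rad in line), its centre beyond jig x = -10 mm (value of joint lever between 0.5 and 1.15 rad and contact force between blank and headstock above 1 N and x of blank in the frame of jig above -0.01 m and y of blank in the frame of jig between -0.005 and 0.005 m and z of blank in the frame of jig between 0.041 and 0.049 m and angle between the x axis of blank and the x axis of jig, either way round below 0.07 rad and linear speed of blank below 0.02 m/s); the robot touches nothing.
It fails at once if the blank is pressed on the spur with more than 16 N (contact force between blank and headstock above 16 N).
It fails at once if the robot pushes on the lever or the jig with more than 18 N (contact force between the fingers and jig above 18 N).
It fails at once if the dark blank or the sanding block is moved more than 20 mm (distance of any of walnut, sander from where it was at the start of the episode above 0.02 m).
It also fails if it takes over 69 s, if anything falls off the work surface, if the arm or the gripper's body presses on something with over 40 N, if the wrist force passes 120 N, or if a joint passes its speed limit or range.

## Working session

There is one attempt and no reset: what is moved stays moved. The work goes in short steps, Python scripts to look and compute and a tool call to move; the robot and the scene stay as the last step left them, time stands still between calls to the robot, and variables do not carry over. Pictures are saved under pics/ and viewed, and the job is handed in when it is done.

Besides the shell and the picture viewer there is one more tool, called after "Call:" as name(argument=value, ...) on one line, values as JSON. move_arm: Moves the arm, as the interface text tells. Its arguments: {"type":"object","properties":{"claw":{"type":"array"},"translation":{"type":"array"},"twist":{"type":"array"},"squeeze":{"type":"number"}},"required":["claw","translation","twist"]}

```bash
ls; mkdir -p pics
python3 - <<'E'
from workcell import state, snapshot, tcp_to_grasp
import cv2
print(state(), tcp_to_grasp)
for n in ("scene","side","wrist"):
    s=snapshot(n); cv2.imwrite(f"pics/{n}0.png",s["frame"][:,:,::-1])
    print(n,{k:v for k,v in s.items() if k!="frame"})
E
```

```text
pics
{'clock': 0.0, 'q': array([-1.32611864e+00,  1.59055955e-01,  1.59818372e+00, -8.06829977e-06,
        1.38618693e+00, -2.10101539e-01]), 'dq': array([-0.00065211,  0.00038864,  0.00202174,  0.00024   , -0.00040912,
        0.00032976]), 'effort': array([ 9.33653209e-04, -3.85561860e+01, -3.22110021e+01,  7.02233473e-02,
        3.78390891e-02, -1.40979628e-04]), 'position': array([ 252.40482728, -515.96660032,  213.63932845]), 'orientation': array([-6.34244176e-04,  8.48311298e-01, -5.29497027e-01, -6.62268702e-04]), 'force': array([ 0.50970488, -0.54984783,  0.56606695]), 'wrist_torque': array([ 0.01980098, -0.0543533 , -0.01196027]), 'grip_width': 0.9997064101102164} 18.700000000000003
scene {'mtx': array([[462.41266845,   0.        , 283.13609105],
       [  0.        , 462.41266845, 204.7393071 ],
       [  0.        ,   0.        ,   1.        ]]), 'D': array([-0.09991868,  0.        ,  0.        ,  0.        ,  0.        ]), 'origin': array([1094.46886056,  211.00614146, 1028.16489203]), 'attitude': array([-0.14304864,  0.43125998,  0.84792102, -0.27309679])}
side {'mtx':
[... 270 characters left out ...]
9.71956235, 1008.21160527]), 'attitude': array([ 0.00997168, -0.04823301,  0.9301178 , -0.36394371])}
wrist {'mtx': array([[322.96532494,   0.        , 283.79734816],
       [  0.        , 322.96532494, 209.35770761],
       [  0.        ,   0.        ,   1.        ]]), 'D': array([-0.0313687,  0.       ,  0.       ,  0.       ,  0.       ]), 'T_tool_cam': array([[ 9.99999995e-01,  9.69138663e-05,  3.44543474e-05,
         1.37426868e+00],
       [-1.02516507e-04,  9.66316946e-01,  2.57354911e-01,
        -7.10673469e+01],
       [-8.35256034e-06, -2.57354913e-01,  9.66316950e-01,
        -1.70044124e+02],
       [ 0.00000000e+00,  0.00000000e+00,  0.00000000e+00,
         1.00000000e+00]])}
```

View pics/scene0.png

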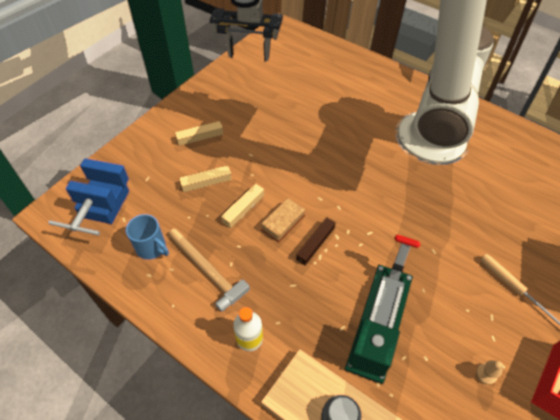

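View pics/side0.png

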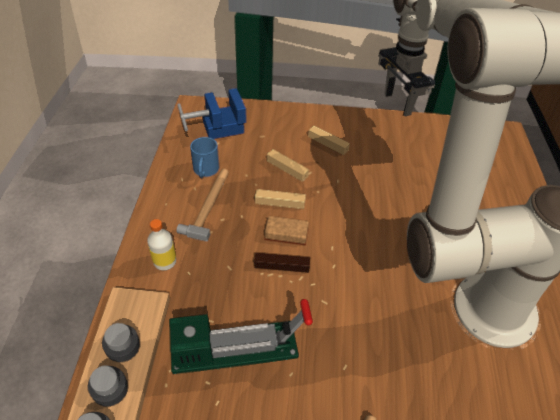

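View pics/wrist0.png

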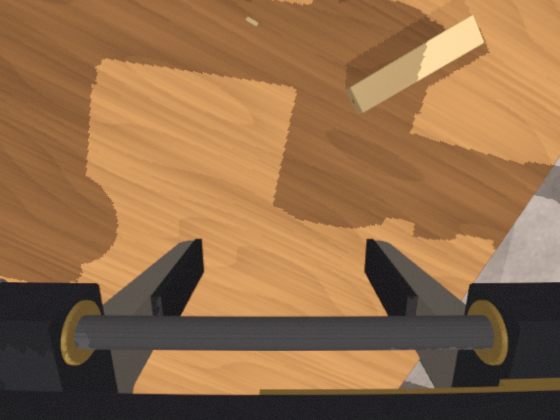

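The scene view shows three pale blanks at about (199,133), (205,179) and (243,205). The last lies beside the sander (284,219) and the walnut (317,241). The jig is at (382,310) with its lever at (406,241). I'll measure how far each blank is from the base.

```bash
cat > h.py <<'E'
import numpy as np, cv2
from scipy.spatial.transform import Rotation as R
from workcell import state, snapshot
def q2R(q): return R.from_quat([q[1],q[2],q[3],q[0]]).as_matrix()
def cam(n, s=None):
    st=state(); s=s or snapshot(n)
    if n=="wrist":
        T=np.eye(4);T[:3,:3]=q2R(st["orientation"]);T[:3,3]=st["position"]
        T=T@s["T_tool_cam"]; return s,T[:3,:3],T[:3,3]
    return s,q2R(s["attitude"]),np.array(s["origin"])
def back(c,px,z):
    s,Rm,o=c
    u=cv2.undistortPoints(np.array(px,float).reshape(-1,1,2),s["mtx"],s["D"]).reshape(-1,2)
    d=np.c_[u,np.ones(len(u))]@Rm.T
    return o+d*((z-o[2])/d[:,2])[:,None]
def proj(c,P):
    s,Rm,o=c
    rv=cv2.Rodrigues(Rm.T)[0]
    return cv2.projectPoints(np.array(P,float).reshape(-1,1,3),rv,-Rm.T@o,s["mtx"],s["D"])[0].reshape(-1,2)
def crop(s,x0,y0,x1,y1,k,f):
    im=cv2.resize(s["frame"][y0:y1,x0:x1,::-1],None,fx=k,fy=k,interpolation=cv2.INTER_CUBIC); cv2.imwrite(f,im)
E
python3 - <<'E'
from h import *
c=cam("scene"); d=cam("side")
p=back(c,[(199,132),(205,178),(243,204),(284,219),(317,240)],30)
print(p.round(),np.hypot(p[:,0],p[:,1]).round())
p=back(d,[(329,140),(289,165),(280,199),(288,230),(282,262)],30)
print(p.round(),np.hypot(p[:,0],p[:,1]).round())
crop(c[0],160,110,360,270,4,"pics/a.png")
crop(c[0],330,225,430,385,4,"pics/b.png")
crop(d[0],230,115,350,285,4,"pics/c.png")
crop(d[0],160,290,320,375,5,"pics/d.png")
E
```

```text
[[ 436. -572.   30.]
 [ 559. -437.   30.]
 [ 567. -296.   30.]
 [ 541. -179.   30.]
 [ 544.  -74.   30.]] [719. 710. 639. 570. 549.]
[[ 428. -558.   30.]
 [ 546. -426.   30.]
 [ 561. -283.   30.]
 [ 530. -173.   30.]
 [ 538.  -68.   30.]] [703. 692. 628. 558. 542.]
```

View pics/a.png

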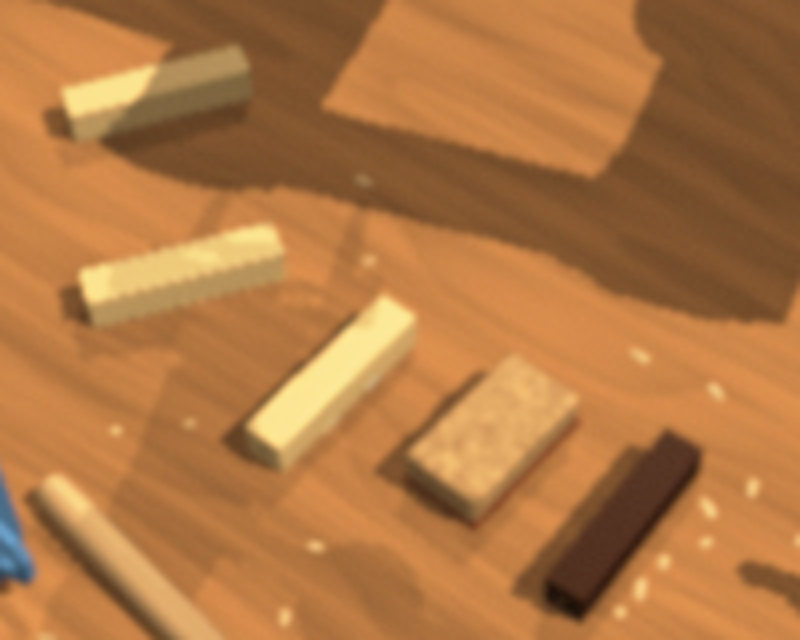

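View pics/b.png

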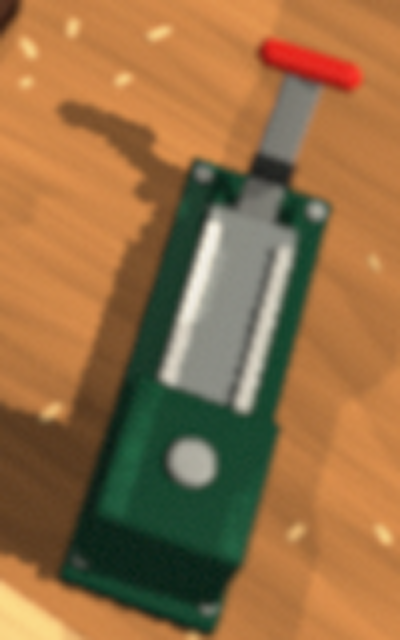

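View pics/c.png

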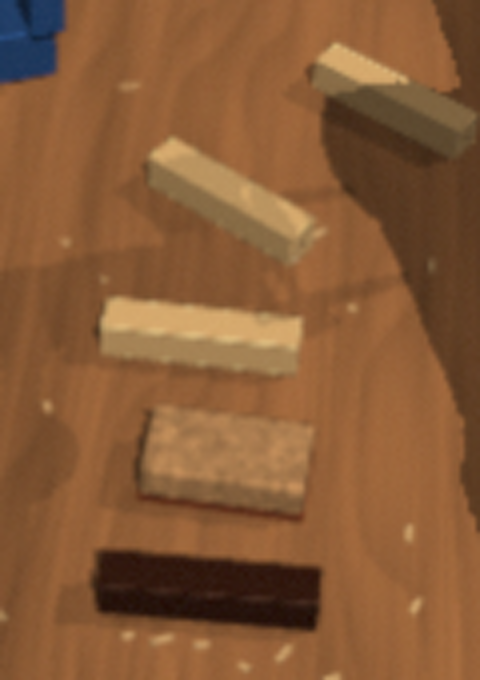

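View pics/d.png

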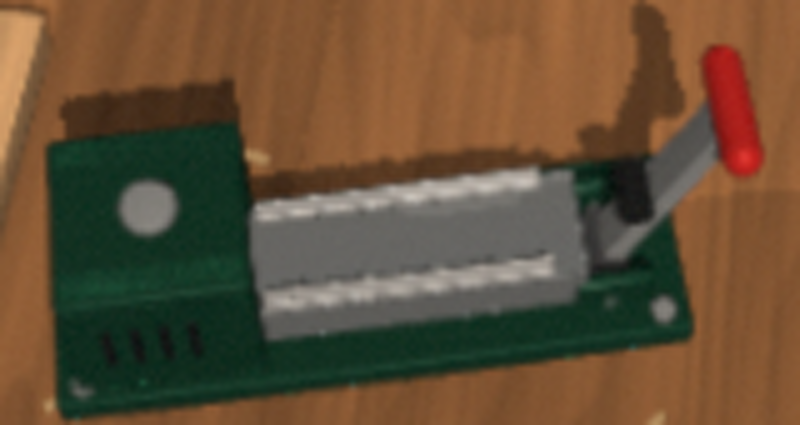

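Blank C is meant: it is about 635 mm from the base, against about 700 and 710 for the others, and it lies side by side with the sander and walnut. I'll fit rough poses next.

Run:
```python
from h import *
c=cam("scene"); d=cam("side")
f=lambda P,k,o:[((x+.5)/k-.5+o[0],(y+.5)/k-.5+o[1]) for x,y in P]
print("C scene",back(c,f([(248,425),(283,447),(417,318),(385,297)],4,(160,110)),30).round(1))
print("C side",back(d,f([(106,298),(303,317),(299,347),(102,327)],4,(230,115)),30).round(1))
print("rails side",back(d,f([(540,175),(258,210),(550,262),(268,300)],5,(160,290)),51).round(1))
print("rails scene",back(c,f([(213,212),(166,383),(288,235),(243,410)],4,(330,225)),51).round(1))
print("handle side",back(d,f([(733,108)],5,(160,290)),128).round(1))
print("handle scene",back(c,f([(310,63)],4,(330,225)),128).round(1))
print("sander",back(c,f([(410,462),(475,495),(578,400),(517,355)],4,(160,110)),32).round(1))
st=state();print(q2R(st["orientation"]).round(3))
```

```text
C scene [[ 629.7 -316.6   30. ]
 [ 629.5 -287.    30. ]
 [ 493.7 -281.1   30. ]
 [ 492.1 -310.    30. ]]
C side [[ 631.4 -313.9   30. ]
 [ 491.4 -311.    30. ]
 [ 492.8 -281.6   30. ]
 [ 630.8 -285.3   30. ]]
rails side [[554.5 121.6  51. ]
 [675.3 152.6  51. ]
 [546.  163.4  51. ]
 [663.7 194.6  51. ]]
rails scene [[550.4 115.8  51. ]
 [659.4 146.5  51. ]
 [537.6 159.3  51. ]
 [648.2 189.5  51. ]]
handle side [[474.6 124.6 128. ]]
handle scene [[476.4 122.7 128. ]]
sander [[ 590.9 -212.5   32. ]
 [ 586.4 -163.8   32. ]
 [ 486.5 -152.8   32. ]
 [ 480.2 -206.8   32. ]]
[[ 0.439 -0.898 -0.   ]
 [-0.898 -0.439  0.   ]
 [-0.    -0.    -1.   ]]
```

```bash
cat >> h.py <<'E'
def plan(target,ang_deg=None,n=8,start=None,startR=None):
    """rows in tool axes; ang = heading of tool x in world"""
    st=state(); p=np.array(st["position"] if start is None else start,float)
    Rm=q2R(st["orientation"]) if startR is None else startR
    a0=np.arctan2(Rm[1,0],Rm[0,0])
    da=0 if ang_deg is None else -((np.deg2rad(ang_deg)-a0+np.pi)%(2*np.pi)-np.pi)  # about tool z
    d=(np.array(target,float)-p)/n
    tr=[]
    for i in range(n):
        a=a0-da*i/n
        x=np.array([np.cos(a),np.sin(a),0]); z=np.array([0,0,-1.]); y=np.cross(z,x)
        tr.append([float(v) for v in (np.array([d@x,d@y,d@z])/1000).round(4)])
    print("from",p.round(2),"ang",np.rad2deg(a0).round(2),"twist z",round(da/n,4)); print("trans",tr)
def js():
    st=state(); Rm=q2R(st["orientation"])
    print("t",round(st["clock"],2),"p",st["position"].round(2),"ang",np.rad2deg(np.arctan2(Rm[1,0],Rm[0,0])).round(2),"F",st["force"].round(2),"w",round(st["grip_width"],4),"tilt",Rm[:2,2].round(4))
E
python3 -c "
from h import *
plan((570,-298,214),-92,8)"
```

```text
from [ 252.52 -516.4   214.38] ang -63.94 twist z 0.0612
trans [[-0.0071, -0.0476, 0.0], [-0.01, -0.0471, 0.0], [-0.0129, -0.0464, 0.0], [-0.0157, -0.0455, 0.0], [-0.0184, -0.0445, 0.0], [-0.0211, -0.0433, 0.0], [-0.0237, -0.0419, 0.0], [-0.0262, -0.0404, 0.0]]
```

Call:
move_arm(claw=[1,1,1,1,1,1,1,1], translation=[[-0.007,-0.048,0],[-0.01,-0.047,0],[-0.013,-0.046,0],[-0.016,-0.0455,0],[-0.018,-0.0445,0],[-0.021,-0.043,0],[-0.024,-0.042,0],[-0.026,-0.04,0]], twist=[[0,0,0.061],[0,0,0.061],[0,0,0.061],[0,0,0.061],[0,0,0.061],[0,0,0.061],[0,0,0.061],[0,0,0.061]])

```text
clock: 1.15
position: [570.6, -296.7, 214.7]
orientation: [-0.0, -0.694, 0.72, -0.0]
force: [1.2, -1.0, -0.2]
grip_width: 0.999
```

Call:
move_arm(claw=[1,1,1], translation=[[0,0,0],[0,0,0],[0,0,0]], twist=[[0,0,0],[0,0,0],[0,0,0]])

```text
clock: 1.45
position: [568.3, -298.8, 214.5]
orientation: [-0.0, -0.695, 0.719, 0.0]
force: [0.2, 0.2, 0.6]
grip_width: 1.001
```

Run:
```python
from h import *
js()
c=cam("wrist")
cv2.imwrite("pics/w1.png",c[0]["frame"][:,:,::-1])
plan((555,135,214),-75.5,10)
```

```text
t 1.45 p [ 568.33 -298.78  214.48] ang -91.93 F [0.17 0.21 0.62] w 1.0012 tilt [-0.0006 -0.0001]
from [ 568.15 -299.08  214.58] ang -91.98 twist z -0.0288
trans [[-0.0433, 0.0028, 0.0001], [-0.0434, 0.0016, 0.0001], [-0.0434, 0.0003, 0.0001], [-0.0434, -0.0009, 0.0001], [-0.0434, -0.0022, 0.0001], [-0.0433, -0.0034, 0.0001], [-0.0432, -0.0047, 0.0001], [-0.043, -0.0059, 0.0001], [-0.0428, -0.0071, 0.0001], [-0.0426, -0.0084, 0.0001]]
```

View pics/w1.png

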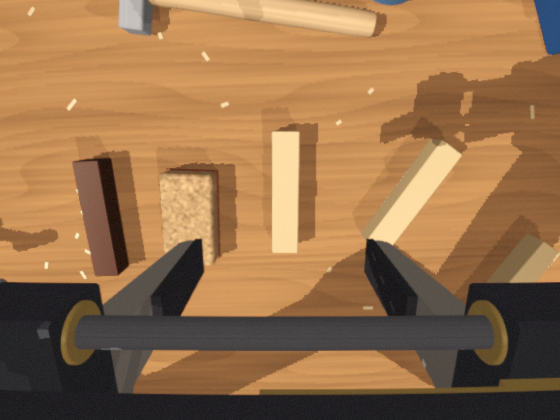

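The pale blank's top runs from (273,131) to (297,253), with the sander to its left and a look-alike to its right. I'll look at the jig next.

Call:
move_arm(claw=[1,1,1,1,1,1,1,1], translation=[[-0.044,0.003,0],[-0.044,0.0015,0],[-0.044,0,0],[-0.044,-0.001,0],[-0.044,-0.002,0],[-0.044,-0.0035,0],[-0.044,-0.005,0],[-0.044,-0.006,0]], twist=[[0,0,-0.029],[0,0,-0.029],[0,0,-0.029],[0,0,-0.029],[0,0,-0.029],[0,0,-0.029],[0,0,-0.029],[0,0,-0.029]])

```text
clock: 2.3
position: [557.4, 55.0, 214.9]
orientation: [-0.0, 0.773, -0.634, 0.0]
force: [0.3, -0.6, 0.3]
grip_width: 1.0
```

Call:
move_arm(claw=[1,1,1,1,1], translation=[[-0.044,-0.0075,-0.01],[-0.044,-0.0085,-0.01],[0,0,0],[0,0,0],[0,0,0]], twist=[[0,0,-0.029],[0,0,-0.029],[0,0,0],[0,0,0],[0,0,0]])

```text
clock: 2.8
position: [554.8, 142.3, 234.2]
orientation: [0.0, 0.791, -0.612, -0.0]
force: [-0.2, -0.6, 0.3]
grip_width: 0.995
```

Run:
```python
from h import *
js()
c=cam("wrist")
import pickle; pickle.dump(c,open("w2.pkl","wb"))
cv2.imwrite("pics/w2.png",c[0]["frame"][:,:,::-1])
crop(c[0],180,0,380,260,2.3,"pics/w2c.png")
```

```text
t 2.8 p [554.83 142.28 234.21] ang -75.42 F [-0.22 -0.6   0.34] w 0.9954 tilt [-0.0007 -0.0006]
```

View pics/w2.png

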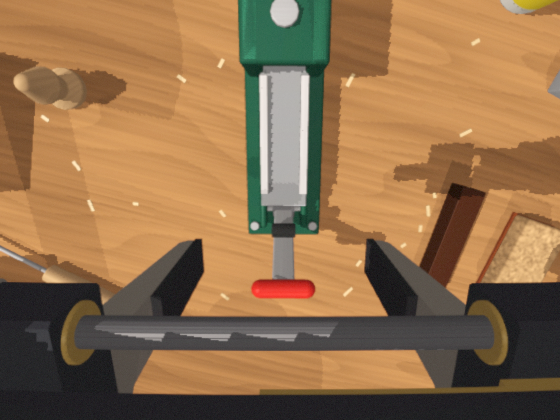

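Run:
```python
from h import *
import pickle; c=pickle.load(open("w2.pkl","rb"))
crop(c[0],235,55,335,155,6,"pics/j1.png")
crop(c[0],235,155,335,255,6,"pics/j2.png")
```

```text
(no output)
```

View pics/j1.png

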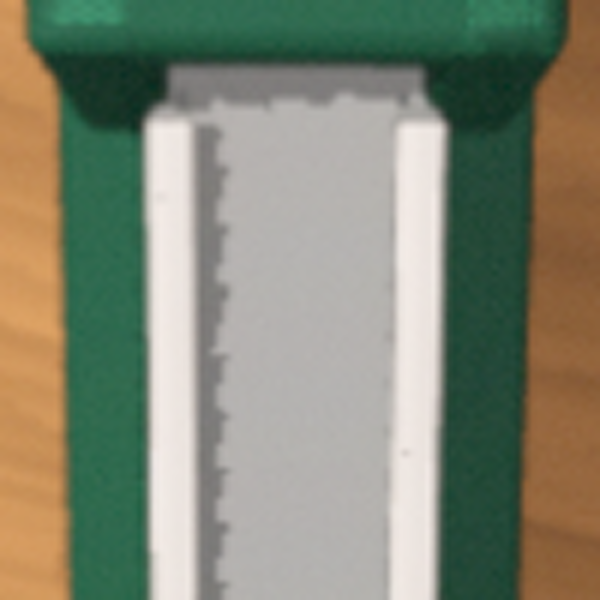

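View pics/j2.png

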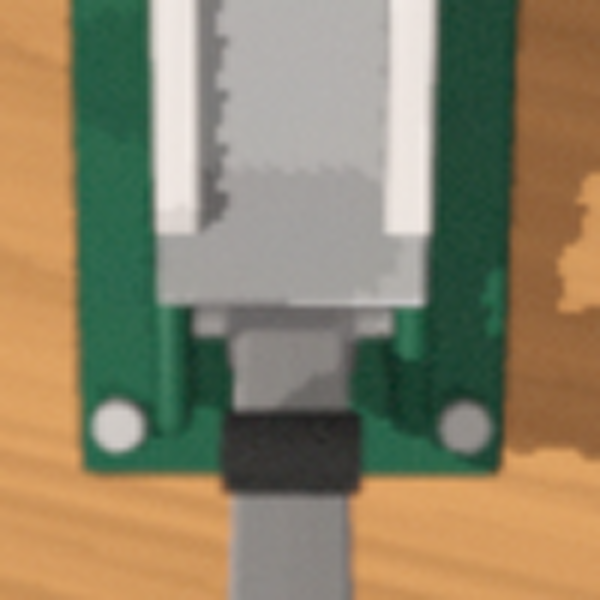

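```bash
python3 - <<'E'
from h import *
from scipy.optimize import least_squares
import pickle; c=pickle.load(open("w2.pkl","rb"))
f=lambda P,k,o:np.array([((x+.5)/k-.5+o[0],(y+.5)/k-.5+o[1]) for x,y in P])
px=np.r_[f([(146,118),(192,118),(397,118),(447,118)],6,(235,55)),f([(154,234),(200,234),(385,234),(432,234),(157,304),(428,304)],6,(235,155))]
M=np.array([(50,25.5,51),(50,17.5,51),(50,-17.5,51),(50,-25.5,51),(-75,25.5,51),(-75,17.5,51),(-75,-17.5,51),(-75,-25.5,51),(-90,22.5,45),(-90,-22.5,45)],float)
M[-2:,1]=[25.5,-25.5]
def w(p):
    cs,sn=np.cos(p[2]),np.sin(p[2]); return np.c_[p[0]+cs*M[:,0]-sn*M[:,1],p[1]+sn*M[:,0]+cs*M[:,1],M[:,2]+p[3]]
for fix in (True,False):
    fun=lambda p:(proj(c,w(np.r_[p[:3],0 if fix else p[3]]))-px).ravel()
    r=least_squares(fun,[622,161,.25,0]); print(r.x.round(4),np.rad2deg(r.x[2]),r.fun.reshape(-1,2).round(2).tolist())
# blank in w1 from image file at pose then
im=cv2.imread("pics/w1.png")
E
python3 - <<'E'
import sys;sys.path.insert(0,'.')
from h import *
import pickle
c=pickle.load(open("w2.pkl","rb"))
a=np.deg2rad(-91.95); x=[np.cos(a),np.sin(a),0]; z=[0,0,-1.]; y=np.cross(z,x); Rt=np.c_[x,y,z]
T=np.eye(4);T[:3,:3]=Rt;T[:3,3]=[568.2,-298.9,214.5];T=T@c[0]["T_tool_cam"]
c1=(c[0],T[:3,:3],T[:3,3])
p=back(c1,[(272.5,131),(299,131),(297,252.5),(272,252.5)],30); print(p.round(1),p.mean(0).round(1))
E
```

```text
[6.232748e+02 1.585174e+02 2.510000e-01 0.000000e+00] 14.380254197611922 [[-0.03, -0.17], [0.12, -0.15], [0.15, -0.02], [-0.37, 0.03], [0.33, -0.03], [-0.18, -0.0], [0.31, 0.1], [-0.37, 0.13], [0.39, -0.0], [-0.34, 0.15]]
[ 6.232715e+02  1.585165e+02  2.510000e-01 -7.280000e-02] 14.38025440420632 [[-0.03, -0.15], [0.12, -0.14], [0.15, -0.0], [-0.37, 0.04], [0.34, -0.04], [-0.17, -0.02], [0.3, 0.09], [-0.38, 0.12], [0.39, -0.02], [-0.34, 0.13]]
[[ 632.1 -290.6   30. ]
 [ 631.2 -318.9   30. ]
 [ 492.  -313.5   30. ]
 [ 493.  -284.1   30. ]] [ 562.1 -301.8   30. ]
```

The jig fits with residuals under 0.4 px at (623.3, 158.5), yaw 0.251. The wrist and fixed cameras differ by about 3 mm in y, so I'll use the grasp, which centres itself, to settle which is right. On to the blank.

```bash
python3 -c "
from h import *
plan((562,-299.5,124),-92.4,11)"
```

```text
from [554.86 142.16 234.11] ang -75.45 twist z 0.0269
trans [[0.039, 0.0095, 0.01], [0.0393, 0.0084, 0.01], [0.0395, 0.0073, 0.01], [0.0397, 0.0063, 0.01], [0.0398, 0.0052, 0.01], [0.0399, 0.0041, 0.01], [0.04, 0.0031, 0.01], [0.0401, 0.002, 0.01], [0.0401, 0.0009, 0.01], [0.0402, -0.0002, 0.01], [0.0401, -0.0013, 0.01]]
```

Call:
move_arm(claw=[1,1,1,1,1,1,1,0.75], translation=[[0.039,0.0095,0.01],[0.0395,0.0085,0.01],[0.0395,0.0075,0.01],[0.0395,0.006,0.01],[0.04,0.005,0.01],[0.04,0.004,0.01],[0.04,0.003,0.01],[0.04,0.002,0.01]], twist=[[0,0,0.027],[0,0,0.027],[0,0,0.027],[0,0,0.027],[0,0,0.027],[0,0,0.027],[0,0,0.027],[0,0,0.027]])

```text
clock: 3.65
position: [560.2, -180.5, 153.8]
orientation: [0.0, 0.72, -0.694, -0.0]
force: [0.7, 0.8, 0.2]
grip_width: 0.932
```

Call:
move_arm(claw=[0.75,0.75,0.75,0.75,0.75,0.75], translation=[[0.04,0.001,0.01],[0.04,0,0.01],[0.04,-0.001,0.01],[0,0,0],[0,0,0],[0,0,0]], twist=[[0,0,0.027],[0,0,0.027],[0,0,0.027],[0,0,0],[0,0,0],[0,0,0]])

```text
clock: 4.25
position: [562.6, -297.0, 124.7]
orientation: [0.0, -0.693, 0.721, 0.0]
force: [0.5, 0.4, -0.5]
grip_width: 0.752
```

Run:
```python
from h import *
js()
c=cam("wrist")
cv2.imwrite("pics/w3.png",c[0]["frame"][:,:,::-1])
plan((562,-299.5,10),-92.4,4)
```

```text
t 4.25 p [ 562.6  -296.96  124.69] ang -92.33 F [ 0.48  0.36 -0.46] w 0.7524 tilt [-0.0001  0.0005]
from [ 562.91 -296.56  124.89] ang -92.27 twist z 0.0005
trans [[0.0007, 0.0002, 0.0287], [0.0007, 0.0002, 0.0287], [0.0007, 0.0002, 0.0287], [0.0007, 0.0002, 0.0287]]
```

View pics/w3.png

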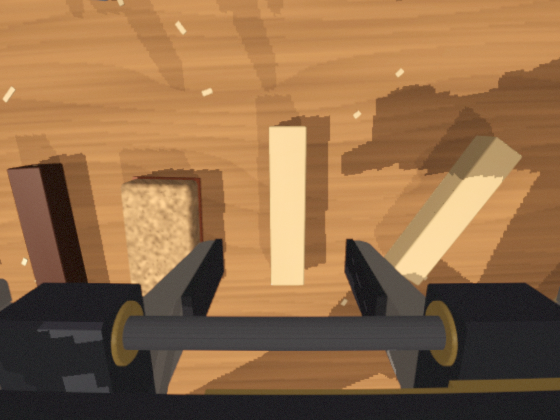

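The open fingers (224 and 346) straddle the pale blank (270–305). I'll descend.

Call:
move_arm(claw=[0.75,0.75,0.75,0.75,0.75,0.75], translation=[[0.0005,0,0.03],[0.0005,0,0.03],[0.0005,0,0.03],[0.0005,0,0.015],[0,0,0.0095],[0,0,0]], twist=[[0,0,0],[0,0,0],[0,0,0],[0,0,0],[0,0,0],[0,0,0]])

```text
clock: 4.9
position: [562.7, -298.5, 9.6]
orientation: [-0.0, -0.693, 0.721, 0.001]
force: [-0.0, -0.2, -0.5]
grip_width: 0.75
```

Call:
move_arm(claw=[0.25,0.25,0.25,0.25,0.25,0.25], translation=[[0,0,0],[0,0,0],[0,0,0],[0,0,0],[0,0,0],[0,0,0]], twist=[[0,0,0],[0,0,0],[0,0,0],[0,0,0],[0,0,0],[0,0,0]], squeeze=35)

```text
clock: 5.5
position: [563.1, -299.4, 10.4]
orientation: [0.0, -0.693, 0.721, -0.0]
force: [0.1, -1.0, 1.4]
grip_width: 0.322
```

Run:
```python
from h import *
js()
c=cam("wrist")
cv2.imwrite("pics/w4.png",c[0]["frame"][:,:,::-1])
```

```text
t 5.5 p [ 563.09 -299.41   10.45] ang -92.3 F [ 0.11 -0.97  1.35] w 0.3225 tilt [ 0.0004 -0.0004]
```

View pics/w4.png

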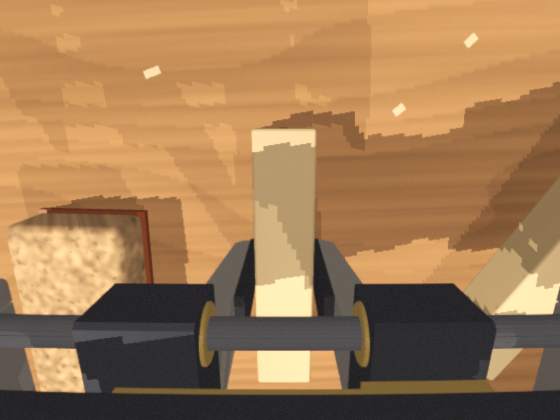

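Run:
```python
from h import *
import pickle
c=pickle.load(open("w2.pkl","rb"));T=c[0]["T_tool_cam"]; ct=(c[0],T[:3,:3],T[:3,3])
# tool-frame: top of blank at tool z = 10.2-30
p=back(ct,[(252,130),(315,130),(311,382),(258,382)],10.2-30); print(p.round(1),p.mean(0).round(1))
a=np.deg2rad(14.4)
def J(x,y=0): return np.array([622.8+x*np.cos(a)-y*np.sin(a),160.5+x*np.sin(a)+y*np.cos(a)])
print(J(-26),J(-152),J(-100))
plan((*J(-26),150),-75.6,12)
```

```text
[[-12.8 -68.5 -19.8]
 [ 15.7 -68.5 -19.8]
 [ 17.   70.  -19.8]
 [-13.1  70.  -19.8]] [  1.7   0.8 -19.8]
[597.61683781 154.03406293] [475.57535951 122.69913715] [525.94168389 135.63101128]
from [ 563.07 -299.42   10.44] ang -92.3 twist z -0.0243
trans [[-0.0379, -0.0014, -0.0116], [-0.0378, -0.0023, -0.0116], [-0.0378, -0.0032, -0.0116], [-0.0377, -0.0041, -0.0116], [-0.0376, -0.005, -0.0116], [-0.0374, -0.0059, -0.0116], [-0.0373, -0.0068, -0.0116], [-0.0371, -0.0077, -0.0116], [-0.0369, -0.0086, -0.0116], [-0.0367, -0.0095, -0.0116], [-0.0364, -0.0104, -0.0116], [-0.0362, -0.0113, -0.0116]]
```

Call:
move_arm(claw=[0.25,0.25,0.25,0.25], translation=[[0,0,-0.02],[0,0,-0.04],[0,0,-0.04],[0,0,-0.04]], twist=[[0,0,0],[0,0,0],[0,0,0],[0,0,0]])

```text
clock: 5.95
position: [562.4, -298.8, 151.0]
orientation: [-0.0, -0.693, 0.721, 0.001]
force: [-0.0, 0.6, -1.5]
grip_width: 0.321
```

Call:
move_arm(claw=[0.25,0.25,0.25,0.25,0.25,0.25,0.25,0.25], translation=[[-0.038,-0.0015,0],[-0.038,-0.0025,0],[-0.038,-0.003,0],[-0.0375,-0.004,0],[-0.0375,-0.005,0],[-0.0375,-0.006,0],[-0.0375,-0.007,0],[-0.037,-0.0075,0]], twist=[[0,0,-0.0243],[0,0,-0.0243],[0,0,-0.0243],[0,0,-0.0243],[0,0,-0.0243],[0,0,-0.0243],[0,0,-0.0243],[0,0,-0.0243]])

```text
clock: 6.75
position: [585.6, 5.2, 149.8]
orientation: [0.0, 0.76, -0.65, -0.0]
force: [0.4, 0.1, 0.1]
grip_width: 0.327
```

Call:
move_arm(claw=[0.25,0.25,0.25,0.25,0.25,0.25,0.25], translation=[[-0.037,-0.0085,0],[-0.037,-0.0095,0],[-0.0365,-0.0105,0],[-0.036,-0.0115,0],[0,0,0],[0,0,0],[0,0,0]], twist=[[0,0,-0.0243],[0,0,-0.0243],[0,0,-0.0243],[0,0,-0.0243],[0,0,0],[0,0,0],[0,0,0]])

```text
clock: 7.45
position: [597.3, 154.0, 149.8]
orientation: [0.0, 0.79, -0.613, -0.0]
force: [-0.2, -0.8, -1.2]
grip_width: 0.328
```

Run:
```python
from h import *
js()
plan((597.6,154,75),-75.6,4)
```

```text
t 7.45 p [597.32 154.05 149.8 ] ang -75.65 F [-0.17 -0.83 -1.23] w 0.3278 tilt [-0.0006 -0.0005]
from [597.32 154.05 149.8 ] ang -75.65 twist z -0.0002
trans [[0.0, -0.0001, 0.0187], [0.0, -0.0001, 0.0187], [0.0, -0.0001, 0.0187], [0.0, -0.0001, 0.0187]]
```

Call:
move_arm(claw=[0.25,0.25,0.25,0.25,0.25,0.25], translation=[[0,0,0.025],[0,0,0.025],[0,0,0.02],[0,0,0.006],[0,0,0],[0,0,0]], twist=[[0,0,0],[0,0,0],[0,0,0],[0,0,0],[0,0,0],[0,0,0]])

```text
clock: 8.05
position: [598.4, 154.5, 75.4]
orientation: [-0.001, 0.79, -0.613, 0.001]
force: [0.3, -0.8, -0.2]
grip_width: 0.323
```

Run:
```python
from h import *
js()
c=cam("wrist"); d=cam("scene"); e=cam("side")
cv2.imwrite("pics/w5.png",c[0]["frame"][:,:,::-1])
crop(d[0],330,225,430,345,5,"pics/s5.png")
crop(e[0],160,280,320,375,5,"pics/e5.png")
```

```text
t 8.05 p [598.43 154.51  75.37] ang -75.65 F [ 0.33 -0.83 -0.21] w 0.3231 tilt [0.0019 0.0001]
```

View pics/w5.png

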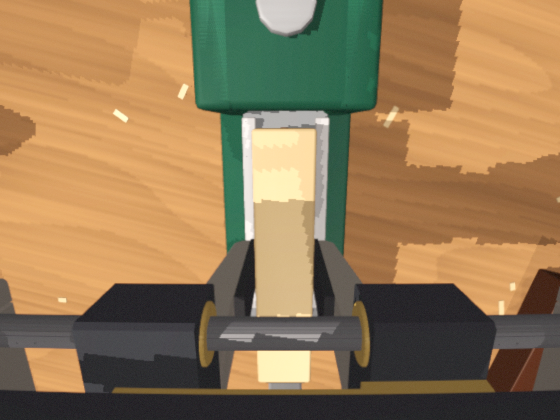

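View pics/s5.png

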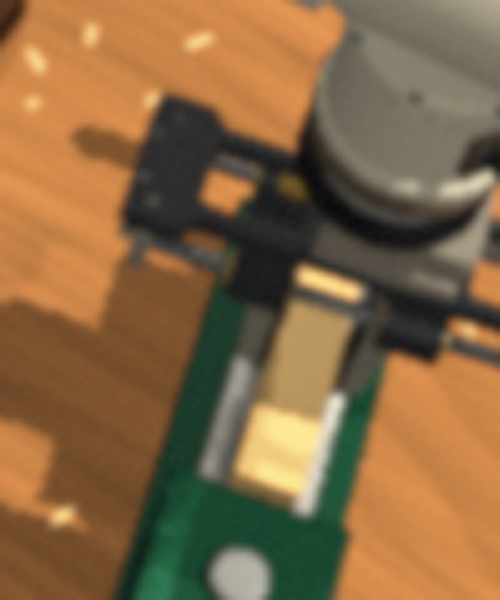

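View pics/e5.png

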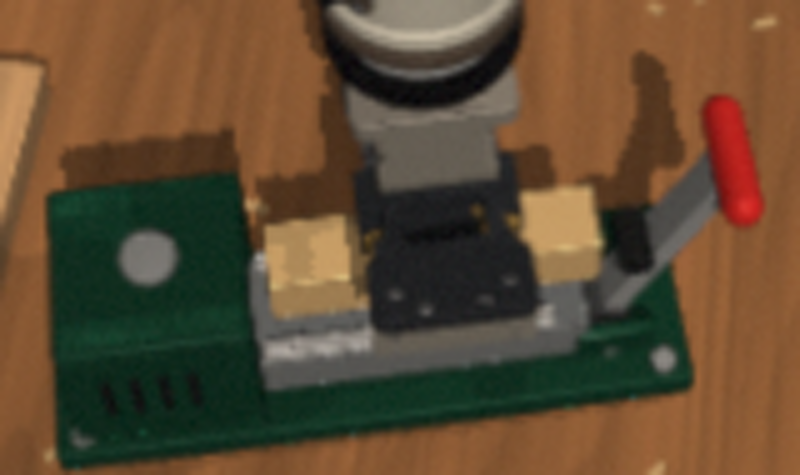

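Run:
```python
import cv2
im=cv2.imread("pics/w5.png")[100:240,225:350]
cv2.imwrite("pics/w5c.png",cv2.resize(im,None,fx=4,fy=4,interpolation=cv2.INTER_CUBIC))
```

```text
(no output)
```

View pics/w5c.png

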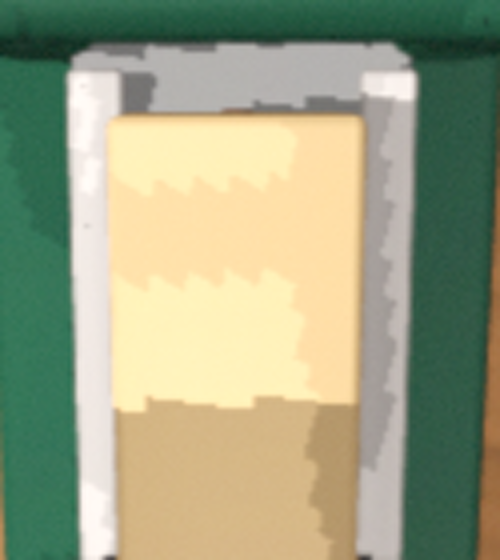

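The blank sits about 0.6 mm left of the rails' centre line (284 px against 285). I'll shift 0.5 mm and lower it.

Call:
move_arm(claw=[0.25,0.25,0.25,0.25,0.25], translation=[[0.0005,0,0.006],[0,0,0.006],[0,0,0.005],[0,0,0],[0,0,0]], twist=[[0,0,0],[0,0,0],[0,0,0],[0,0,0],[0,0,0]])

```text
clock: 8.7
position: [597.4, 154.6, 56.8]
orientation: [0.0, 0.79, -0.613, -0.0]
force: [-0.3, 0.1, -0.7]
grip_width: 0.321
```

Run:
```python
from h import *
js()
c=cam("wrist")
cv2.imwrite("pics/w6.png",cv2.resize(c[0]["frame"][90:250,215:360,::-1],None,fx=3.5,fy=3.5,interpolation=cv2.INTER_CUBIC)); js()
```

```text
t 8.7 p [597.41 154.58  56.81] ang -75.59 F [-0.27  0.12 -0.68] w 0.3213 tilt [-0.0006 -0.    ]
t 8.75 p [597.54 154.6   57.01] ang -75.59 F [ 0.1  -0.45 -0.96] w 0.3229 tilt [-0.0002  0.    ]
```

View pics/w6.png

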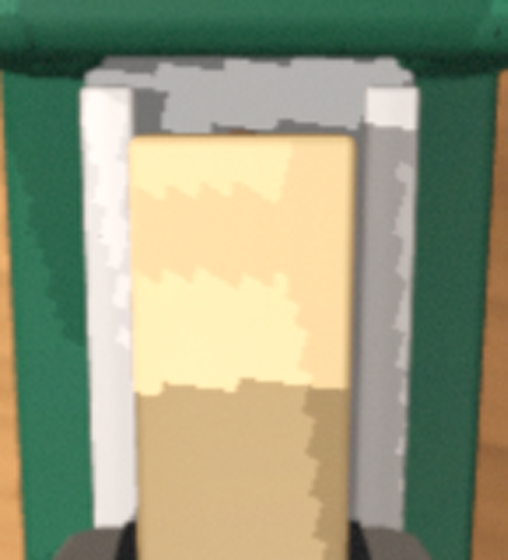

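Call:
move_arm(claw=[0.25,0.25,0.25,0.25], translation=[[0.0006,0,0.0007],[0,0,0.0007],[0,0,0],[0,0,0]], twist=[[0,0,0],[0,0,0],[0,0,0],[0,0,0]])

```text
clock: 9.15
position: [597.8, 154.0, 55.7]
orientation: [-0.0, 0.79, -0.613, -0.0]
force: [-0.1, -0.3, -0.6]
grip_width: 0.326
```

```bash
python3 -c "
from h import *
js()"
```

```text
t 9.15 p [597.75 153.98  55.73] ang -75.6 F [-0.06 -0.3  -0.59] w 0.3256 tilt [0. 0.]
```

Call:
move_arm(claw=[0.25,0.25,0.25], translation=[[0,0,0.0005],[0,0,0],[0,0,0]], twist=[[0,0,0],[0,0,0],[0,0,0]])

```text
clock: 9.45
position: [598.0, 154.0, 55.5]
orientation: [-0.0, 0.79, -0.613, 0.0]
force: [-0.0, -0.1, 1.0]
grip_width: 0.321
```

Call:
move_arm(claw=[0.25,0.25,0.25], translation=[[0,0,0.0004],[0,0,0],[0,0,0]], twist=[[0,0,0],[0,0,0],[0,0,0]])

```text
clock: 9.75
position: [598.2, 154.0, 55.4]
orientation: [-0.0, 0.79, -0.613, 0.0]
force: [-0.3, -1.0, 3.8]
grip_width: 0.323
```

Call:
move_arm(claw=[0.25,0.25,0.25,0.25,0.25,0.25,0.25], translation=[[0,0,-0.0002],[0,-0.004,0],[0,-0.004,0],[0,-0.004,0],[0,-0.003,0],[0,-0.002,0],[0,0,0]], twist=[[0,0,0],[0,0,0],[0,0,0],[0,0,0],[0,0,0],[0,0,0],[0,0,0]])

```text
clock: 10.45
position: [615.2, 158.4, 55.4]
orientation: [-0.001, 0.79, -0.613, 0.001]
force: [1.3, 0.4, 4.8]
grip_width: 0.325
```

```bash
cat >> h.py <<'E'
def jx():
    st=state(); a=np.deg2rad(14.4); u=np.array([np.cos(a),np.sin(a),0]); v=np.array([-np.sin(a),np.cos(a),0])
    p=np.array(st["position"])-[622.8,160.5,0]; F=st["force"]
    print("t",round(st["clock"],2),"jig xyz",(p@u).round(2),(p@v).round(2),p[2].round(2),"F push",(-F@u).round(2),"lat",(F@v).round(2),"z",F[2].round(2),"tq",st["wrist_torque"].round(2))
E
python3 -c "
from h import *
jx()"
```

```text
t 10.45 jig xyz -7.93 -0.17 55.44 F push -1.36 lat 0.09 z 4.76 tq [ 0.   -0.11  0.  ]
```

Call:
move_arm(claw=[0.25,0.25,0.25,0.25], translation=[[0,-0.001,-0.0002],[0,-0.001,0],[0,-0.001,0],[0,0,0]], twist=[[0,0,0],[0,0,0],[0,0,0],[0,0,0]])

```text
clock: 10.85
position: [617.5, 159.0, 55.4]
orientation: [-0.0, 0.79, -0.613, 0.0]
force: [-0.1, 0.1, 4.7]
grip_width: 0.322
```

Call:
move_arm(claw=[0.25,0.25], translation=[[0,-0.0015,0],[0,0,0]], twist=[[0,0,0],[0,0,0]])

```text
clock: 11.05
position: [618.9, 159.4, 55.4]
orientation: [-0.0, 0.79, -0.613, 0.0]
force: [-0.1, 0.5, 5.0]
grip_width: 0.323
```

```bash
python3 -c "
from h import *
jx()"
```

```text
t 11.05 jig xyz -4.01 -0.13 55.44 F push -0.02 lat 0.56 z 4.96 tq [0.04 0.04 0.05]
```

Call:
move_arm(claw=[0.25,0.25], translation=[[0,-0.0015,-0.0002],[0,0,0]], twist=[[0,0,0],[0,0,0]])

```text
clock: 11.25
position: [620.2, 159.7, 55.4]
orientation: [-0.0, 0.79, -0.613, 0.0]
force: [-0.3, 0.9, 4.4]
grip_width: 0.325
```

Call:
move_arm(claw=[0.25,0.25], translation=[[0,-0.0015,0],[0,0,0]], twist=[[0,0,0],[0,0,0]])

```text
clock: 11.45
position: [620.8, 159.9, 55.4]
orientation: [0.001, 0.79, -0.613, -0.001]
force: [-4.0, -1.3, 8.0]
grip_width: 0.321
```

Call:
move_arm(claw=[0.25,0.25], translation=[[0,0,-0.0003],[0,0,0]], twist=[[0,0,0],[0,0,0]])

```text
clock: 11.65
position: [620.6, 159.9, 55.4]
orientation: [0.001, 0.79, -0.613, -0.001]
force: [-3.5, -0.6, 5.8]
grip_width: 0.319
```

```bash
python3 -c "
from h import *
jx();js()"
```

```text
t 11.65 jig xyz -2.3 -0.04 55.39 F push 3.55 lat 0.33 z 5.76 tq [-0.16  0.46  0.03]
t 11.65 p [620.58 159.89  55.39] ang -75.59 F [-3.52 -0.56  5.76] w 0.3192 tilt [-0.0022 -0.0005]
```

Call:
move_arm(claw=[0.25,0.25], translation=[[0,-0.0015,-0.0002],[0,0,0]], twist=[[0,0,0],[0,0,0]])

```text
clock: 11.85
position: [621.2, 160.1, 55.4]
orientation: [0.002, 0.79, -0.613, -0.001]
force: [-6.0, -2.7, 8.0]
grip_width: 0.322
```

```bash
python3 -c "
from h import *
jx();js()"
```

```text
t 11.85 jig xyz -1.69 -0.02 55.42 F push 6.45 lat -1.11 z 7.97 tq [-0.33  0.95 -0.02]
t 11.85 p [621.16 160.06  55.42] ang -75.59 F [-5.98 -2.68  7.97] w 0.3216 tilt [-0.0046 -0.001 ]
```

Call:
move_arm(claw=[0.25,0.25], translation=[[0,-0.002,-0.0003],[0,0,0]], twist=[[0,0,0],[0,0,0]])

```text
clock: 12.05
position: [621.9, 160.3, 55.4]
orientation: [0.003, 0.79, -0.613, -0.002]
force: [-9.8, -2.9, 9.1]
grip_width: 0.326
```

```bash
python3 -c "
from h import *
jx();js()"
```

```text
t 12.05 jig xyz -0.92 0.01 55.43 F push 10.22 lat -0.37 z 9.07 tq [-0.49  1.49 -0.03]
t 12.05 p [621.91 160.28  55.43] ang -75.58 F [-9.8  -2.9   9.07] w 0.3261 tilt [-0.0076 -0.0017]
```

Call:
move_arm(claw=[0.25,0.25,0.25], translation=[[0,-0.0012,-0.0002],[0,0,0],[0,0,0]], twist=[[0,0,0],[0,0,0],[0,0,0]])

```text
clock: 12.35
position: [622.2, 160.3, 55.4]
orientation: [0.004, 0.79, -0.613, -0.003]
force: [-12.8, -3.6, 10.8]
grip_width: 0.324
```

```bash
python3 -c "
from h import *
jx();js()"
```

```text
t 12.35 jig xyz -0.64 0.01 55.43 F push 13.26 lat -0.34 z 10.84 tq [-0.65  1.94 -0.08]
t 12.35 p [622.18 160.35  55.43] ang -75.58 F [-12.76  -3.62  10.84] w 0.324 tilt [-0.0096 -0.0022]
```

Call:
move_arm(claw=[0.25,0.25,0.25,0.25,0.25,0.25], translation=[[0,0,0],[0,0,0],[0,0,0],[0,0,0],[0,0,0],[0,0,0]], twist=[[0,0,0],[0,0,0],[0,0,0],[0,0,0],[0,0,0],[0,0,0]])

```text
clock: 12.95
position: [622.1, 160.4, 55.4]
orientation: [0.004, 0.79, -0.613, -0.003]
force: [-12.6, -4.1, 10.2]
grip_width: 0.325
```

Call:
move_arm(claw=[0.25,0.25,0.25,0.25,0.25,0.25], translation=[[0,0.001,0],[0,0.001,0.0002],[0,0.001,0.0002],[0,0.001,0.0002],[0,0.0007,0],[0,0,0]], twist=[[0,0,0],[0,0,0],[0,0,0],[0,0,0],[0,0,0],[0,0,0]])

```text
clock: 13.55
position: [620.5, 159.9, 55.4]
orientation: [0.001, 0.79, -0.613, -0.001]
force: [-3.1, -1.2, 5.9]
grip_width: 0.32
```

```bash
python3 -c "
from h import *
jx();js()"
```

```text
t 13.55 jig xyz -2.41 -0.03 55.42 F push 3.3 lat -0.42 z 5.94 tq [-0.15  0.58 -0.04]
t 13.55 p [620.47 159.87  55.42] ang -75.59 F [-3.09 -1.23  5.94] w 0.3203 tilt [-0.0024 -0.0005]
```

Call:
move_arm(claw=[0.25,0.25,0.25,0.45,0.5,0.5,0.5], translation=[[0,0.0009,-0.0004],[0,0,-0.0002],[0,0,0],[0,0,0],[0,0,0],[0,0,0],[0,0,0]], twist=[[0,0,0],[0,0,0],[0,0,0],[0,0,0],[0,0,0],[0,0,0],[0,0,0]])

```text
clock: 14.25
position: [620.7, 159.9, 56.5]
orientation: [-0.0, 0.79, -0.613, 0.0]
force: [-0.4, -0.1, -0.6]
grip_width: 0.496
```

```bash
python3 -c "
from h import *
jx();js()
c=cam('wrist'); cv2.imwrite('pics/w7.png',c[0]['frame'][:,:,::-1])"
```

```text
t 14.25 jig xyz -2.18 -0.08 56.47 F push 0.43 lat -0.04 z -0.59 tq [0.03 0.02 0.02]
t 14.25 p [620.71 159.88  56.47] ang -75.59 F [-0.41 -0.15 -0.59] w 0.4965 tilt [0.0002 0.    ]
```

View pics/w7.png

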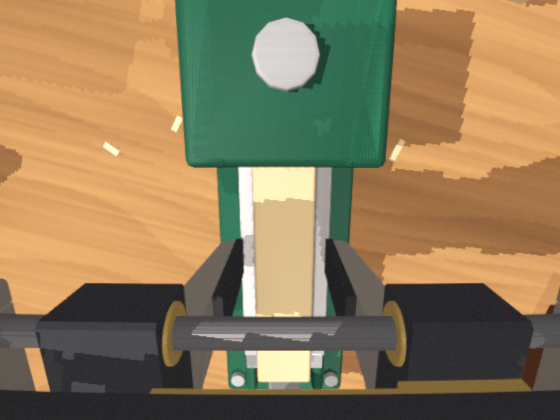

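Call:
move_arm(claw=[0.5,0.5,0.4,0.2,0,0,0,0], translation=[[0,0,-0.02],[0,0,-0.045],[0,0,-0.045],[0,0,-0.04],[0,0.045,0],[0,0.045,0],[0,0.045,0],[0,0.045,0]], twist=[[0,0,0],[0,0,0],[0,0,0],[0,0,0],[0,0,0],[0,0,0],[0,0,0],[0,0,0]])

```text
clock: 15.1
position: [444.6, 114.7, 206.3]
orientation: [-0.0, 0.79, -0.613, 0.0]
force: [-0.4, -1.0, 1.2]
grip_width: 0.01
```

Call:
move_arm(claw=[0,0,0,0], translation=[[0,0.015,0],[0,0,0],[0,0,0],[0,0,0]], twist=[[0,0,0],[0,0,0],[0,0,0],[0,0,0]])

```text
clock: 15.5
position: [432.8, 111.4, 206.7]
orientation: [-0.0, 0.79, -0.613, 0.0]
force: [0.1, 0.4, -0.6]
grip_width: 0.005
```

```bash
python3 -c "
from h import *
jx();js()
c=cam('wrist'); cv2.imwrite('pics/w8.png',c[0]['frame'][:,:,::-1])
d=cam('scene');crop(d[0],330,225,430,345,5,'pics/s8.png')"
```

```text
t 15.5 jig xyz -196.24 -0.29 206.75 F push -0.17 lat 0.34 z -0.57 tq [-0.03 -0.02  0.08]
t 15.5 p [432.8  111.41 206.75] ang -75.59 F [ 0.08  0.37 -0.57] w 0.0053 tilt [0.0009 0.0001]
```

View pics/w8.png

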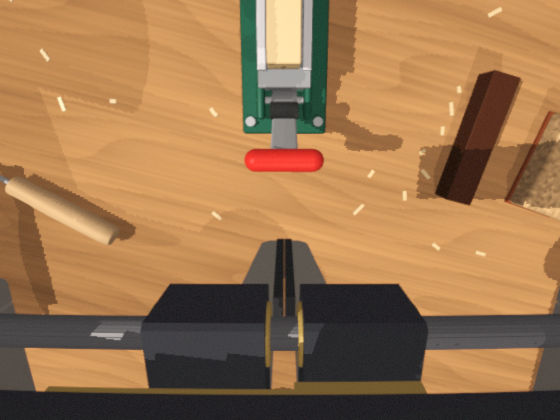

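View pics/s8.png

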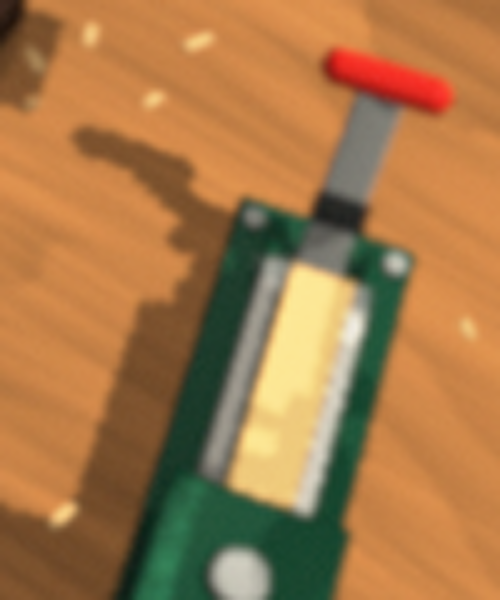

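Call:
move_arm(claw=[0,0,0,0,0,0,0], translation=[[0,0,0.03],[0,0,0.04],[0,0,0.024],[0,0,0],[0,-0.01,0],[0,-0.008,0],[0,0,0]], twist=[[0,0,0],[0,0,0],[0,0,0],[0,0,0],[0,0,0],[0,0,0],[0,0,0]])

```text
clock: 16.3
position: [452.0, 116.0, 114.4]
orientation: [-0.001, 0.79, -0.613, 0.002]
force: [-0.5, 0.1, -0.4]
grip_width: 0.002
```

```bash
python3 -c "
from h import *
jx()"
```

```text
t 16.3 jig xyz -176.47 -0.63 114.45 F push 0.47 lat 0.26 z -0.38 tq [-0.02 -0.03  0.01]
```

Call:
move_arm(claw=[0,0,0,0,0], translation=[[0,-0.002,0],[0,-0.002,0],[0,-0.002,0],[0,-0.002,0],[0,0,0]], twist=[[0,0,0],[0,0,0],[0,0,0],[0,0,0],[0,0,0]])

```text
clock: 16.8
position: [457.1, 117.8, 112.5]
orientation: [-0.0, 0.79, -0.613, 0.0]
force: [0.5, 0.1, -0.1]
grip_width: 0.005
```

```bash
python3 -c "
from h import *
jx()"
```

```text
t 16.8 jig xyz -171.1 -0.11 112.47 F push -0.55 lat -0.07 z -0.14 tq [0.04 0.01 0.  ]
```

Call:
move_arm(claw=[0,0,0,0], translation=[[0,-0.0015,0],[0,-0.0015,0],[0,0,0],[0,0,0]], twist=[[0,0,0],[0,0,0],[0,0,0],[0,0,0]])

```text
clock: 17.2
position: [458.1, 118.2, 112.0]
orientation: [0.002, 0.79, -0.613, -0.001]
force: [-6.2, -2.1, 4.0]
grip_width: 0.007
```

```bash
python3 -c "
from h import *
jx()"
```

```text
t 17.2 jig xyz -170.0 -0.0 112.0 F push 6.5 lat -0.49 z 4.04 tq [-0.36  1.01  0.01]
```

Call:
move_arm(claw=[0,0,0,0], translation=[[0,-0.001,0],[0,-0.001,0],[0,-0.001,0],[0,0,0]], twist=[[0,0,0],[0,0,0],[0,0,0],[0,0,0]])

```text
clock: 17.6
position: [461.2, 119.1, 112.1]
orientation: [0.002, 0.79, -0.613, -0.001]
force: [-5.8, -1.6, 3.4]
grip_width: 0.002
```

```bash
python3 -c "
from h import *
jx()"
```

```text
t 17.6 jig xyz -166.83 0.07 112.13 F push 6.02 lat -0.15 z 3.39 tq [-0.28  1.07 -0.  ]
```

Moving at 6 N, which falls as the lever comes up. I'll push on steadily.

Call:
move_arm(claw=[0,0,0,0,0,0,0,0], translation=[[0,-0.002,0],[0,-0.002,0],[0,-0.002,0],[0,-0.002,0],[0,-0.002,0],[0,-0.002,0],[0,-0.002,0],[0,-0.002,0]], twist=[[0,0,0],[0,0,0],[0,0,0],[0,0,0],[0,0,0],[0,0,0],[0,0,0],[0,0,0]])

```text
clock: 18.4
position: [478.3, 123.3, 112.4]
orientation: [0.0, 0.79, -0.613, -0.0]
force: [-3.6, -1.2, 2.6]
grip_width: 0.008
```

```bash
python3 -c "
from h import *
jx()"
```

```text
t 18.4 jig xyz -149.17 -0.06 112.4 F push 3.76 lat -0.32 z 2.65 tq [-0.12  0.56  0.04]
```

Call:
move_arm(claw=[0,0,0,0,0,0,0,0], translation=[[0,-0.0025,0],[0,-0.0025,0],[0,-0.0025,0],[0,-0.0025,0],[0,-0.0025,0],[0,-0.0025,0],[0,-0.0025,0],[0,-0.0025,0]], twist=[[0,0,0],[0,0,0],[0,0,0],[0,0,0],[0,0,0],[0,0,0],[0,0,0],[0,0,0]])

```text
clock: 19.2
position: [498.0, 128.4, 112.4]
orientation: [-0.0, 0.79, -0.613, 0.0]
force: [-1.2, -0.8, 1.3]
grip_width: 0.004
```

```bash
python3 -c "
from h import *
jx()"
```

```text
t 19.2 jig xyz -128.9 -0.09 112.43 F push 1.34 lat -0.51 z 1.31 tq [-0.08  0.2  -0.05]
```

Call:
move_arm(claw=[0,0,0,0,0,0,0,0], translation=[[0,-0.002,0],[0,-0.002,0],[0,-0.002,0],[0,-0.002,0],[0,-0.002,0],[0,-0.002,0],[0,0,0],[0,0,0]], twist=[[0,0,0],[0,0,0],[0,0,0],[0,0,0],[0,0,0],[0,0,0],[0,0,0],[0,0,0]])

```text
clock: 20.0
position: [509.3, 131.3, 112.4]
orientation: [-0.0, 0.79, -0.613, 0.0]
force: [-0.1, 0.1, -0.6]
grip_width: 0.003
```

```bash
python3 -c "
from h import *
jx()
d=cam('side');crop(d[0],160,270,320,375,5,'pics/e9.png')
c=cam('wrist'); cv2.imwrite('pics/w9.png',c[0]['frame'][:,:,::-1])"
```

```text
t 20.0 jig xyz -117.22 -0.06 112.37 F push 0.06 lat 0.17 z -0.65 tq [ 0.03  0.02 -0.05]
```

View pics/w9.png

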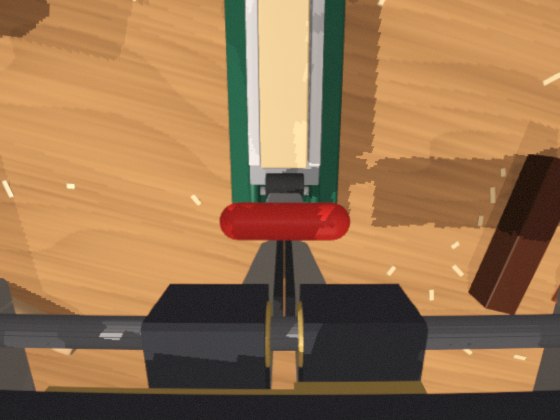

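View pics/e9.png

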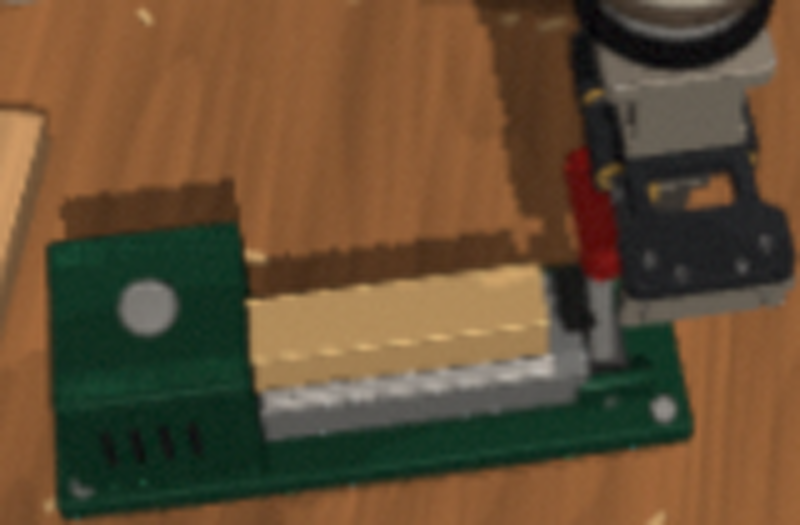

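The handle now stands about upright, with no force and the nose not yet touching the blank. I'll nudge on.

Call:
move_arm(claw=[0,0,0,0,0,0], translation=[[0,-0.002,0],[0,-0.002,0],[0,0,0],[0,0,0],[0,0,0],[0,0,0]], twist=[[0,0,0],[0,0,0],[0,0,0],[0,0,0],[0,0,0],[0,0,0]])

```text
clock: 20.7
position: [513.1, 132.2, 112.4]
orientation: [-0.0, 0.79, -0.613, -0.0]
force: [-0.3, -0.4, -0.6]
grip_width: 0.006
```

```bash
python3 -c "
from h import *
jx()
d=cam('side');crop(d[0],160,270,320,375,5,'pics/e10.png')
c=cam('wrist'); cv2.imwrite('pics/w10.png',c[0]['frame'][:,:,::-1])"
```

```text
t 20.7 jig xyz -113.31 -0.09 112.41 F push 0.4 lat -0.31 z -0.56 tq [-0.    0.   -0.03]
```

View pics/w10.png

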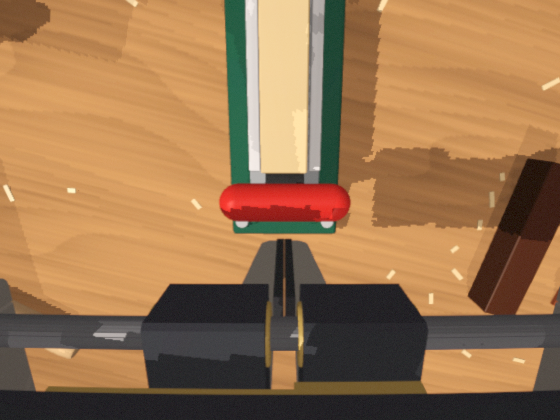

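View pics/e10.png

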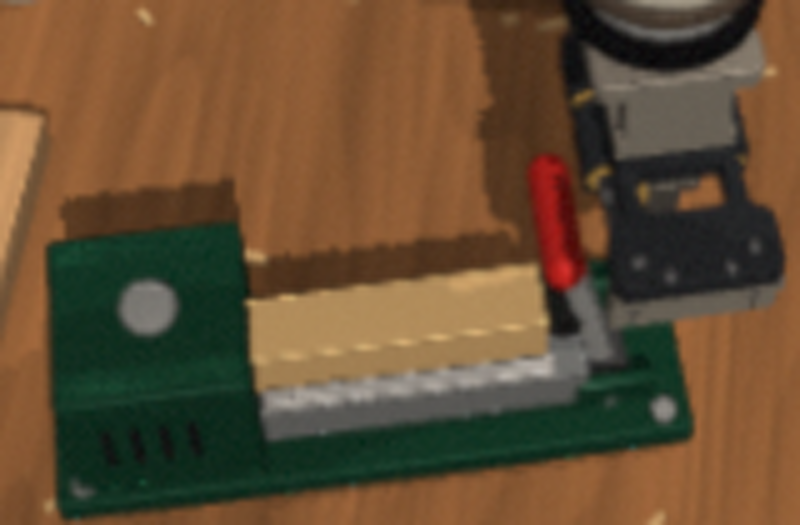

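The lever has snapped over and its nose is on the blank's tail. I'll back off and check.

Call:
move_arm(claw=[0,0,0,0,0,0,0,0], translation=[[0,0.01,0],[0,0.025,0],[0,0.03,0],[0,0,-0.03],[0,0,-0.04],[0,0,-0.02],[0,0,0],[0,0,0]], twist=[[0,0,0],[0,0,0],[0,0,0],[0,0,0],[0,0,0],[0,0,0],[0,0,0],[0,0,0]])

```text
clock: 21.6
position: [449.6, 116.0, 201.8]
orientation: [0.0, 0.79, -0.613, -0.0]
force: [-0.0, 0.4, -0.4]
grip_width: 0.005
```

Run:
```python
from h import *
from scipy.optimize import least_squares
js()
c=cam('wrist'); cv2.imwrite('pics/w11.png',c[0]['frame'][:,:,::-1])
d=cam('side');e=cam('scene');crop(d[0],160,270,320,375,5,'pics/e11.png')
crop(e[0],330,225,430,345,5,'pics/s11.png')
cv2.imwrite('pics/scene11.png',e[0]['frame'][:,:,::-1])
# predicted handle px for angles
a=np.deg2rad(14.4)
for n,k in (('side',d),('scene',e)):
  for th in (.45,.5,.55,.6,.65,.7,.8):
    x=-100+120*np.sin(th-.45); z=16+120*np.cos(th-.45)
    px=proj(k,[[622.8+x*np.cos(a),160.5+x*np.sin(a),z]])[0]
    o=(160,270) if n=='side' else (330,225)
    print(n,th,((px-o)*5).round(1))
```

```text
t 21.6 p [449.56 116.03 201.8 ] ang -75.6 F [-0.02  0.43 -0.39] w 0.0048 tilt [-0.0004 -0.    ]
side 0.45 [606.2 208. ]
side 0.5 [591.8 210.1]
side 0.55 [577.3 212.5]
side 0.6 [563.  215.2]
side 0.65 [548.7 218.3]
side 0.7 [534.5 221.8]
side 0.8 [506.9 229.6]
scene 0.45 [364.8 159. ]
scene 0.5 [361.7 170.2]
scene 0.55 [358.4 181.7]
scene 0.6 [355.  193.6]
scene 0.65 [351.4 205.8]
scene 0.7 [347.7 218.2]
scene 0.8 [339.9 243.7]
```

View pics/e11.png

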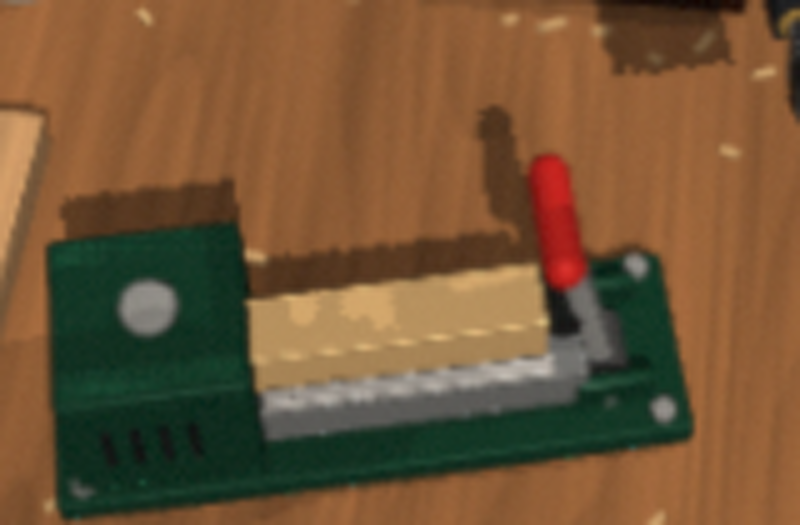

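View pics/s11.png

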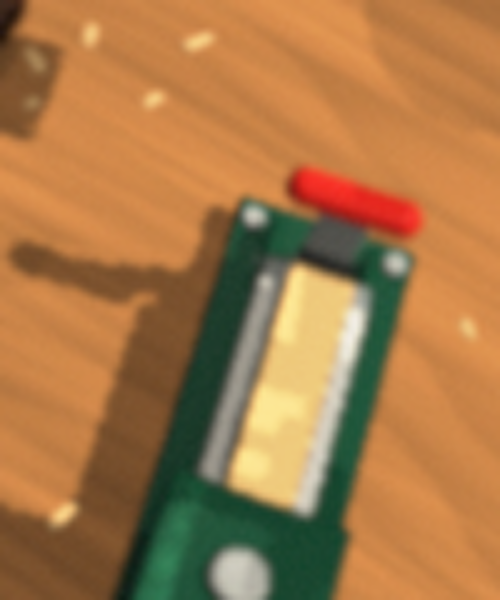

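View pics/scene11.png

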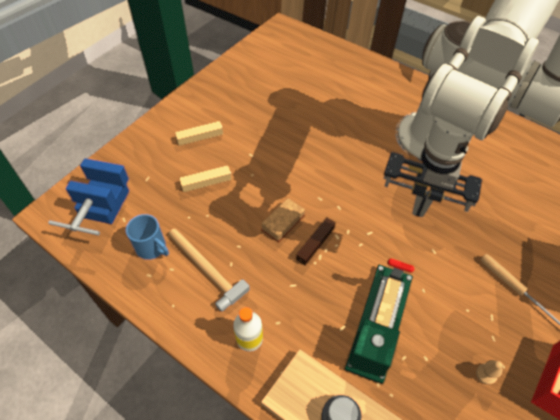

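The lever angle reads about 0.62 rad in both fixed views. The blank lies flat between the rails, the bystanders are in place and the arm is clear. Handing in.

```bash
python3 -c "
from workcell import sign_off
print(sign_off())"
```

```text
the job is handed in; nothing more can be done
None
```

I clamped the nearest pale blank in the jig and handed the job in at about 21.7 s of the 69 s; no verdict was reported.

- **Blank on the spur:** I lowered it between the rails and slid it into the headstock. It met the spur with the blank's centre near jig x = -3 mm. I held it there for about 0.6 s at roughly 13 N of hand push, so about 10 to 12 N on the spur. I then eased off to nearly no force before opening the fingers.
- **Lever:** I pushed the handle with closed fingers. The highest force I read was 6.5 N, and it fell to about 0 N at the centre. The lever then snapped over by itself, and I backed the arm off.
- **Last checks:**
  - The lever stood at about 0.62 rad in both fixed camera views. That implies a hold of about 3.4 N, worked out from the given spring rate, not measured.
  - The nose was on the blank's tail, and the blank looked flat and in line between the rails.
  - The dark blank and sanding block looked unmoved.
  - The wrist force was about 0 N with the arm clear.
- **Disagreement:** The wrist camera and the fixed cameras differed by about 3 mm across the jig. I settled it with close views of the gripped blank against the rails before lowering.

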